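# Hang the palette on the peg stand

## Task

Take the wooden palette with the thumb hole out of the slotted rack and hang it by that hole on the peg of the stand, so that it hangs there freely and still. Leave the two blank boards standing in their slots.

Things in the scene. Friction and masses are not known exactly. Their poses are not given: they have to be found in the camera images.
- palette: Plain wooden artist's palette, 8 mm thick, 140 wide, 180 high, rounded corners, 0.1 to 0.17 kg, standing upright in one of the rack's 3 slots, its round 36 mm thumb hole uppermost. Origin: hole centre. x: hole axis, square to the two like faces; y: width; z: up to the top edge 52 mm above the origin (solid wood 34 mm above the hole); lower edge 128 mm below. May lean up to 6 deg; pull straight up.
- peg_stand: Fixed stand, origin under its 180 x 140 x 18 mm base, z up. Square 24 mm wooden post at x = +60 mm, top 215 mm high, with one straight 12 mm square steel peg. The peg points along -x over the base and rises slightly: its centre line runs from x = +48, z = 202 mm at the post to the free tip at x = -60, z = 217 mm, all at y = 0. Nothing is higher than the peg.
- board_a: Bystander: blank plywood board, no hole, 8 x 130 x 115 mm, 80 g, loose and upright in another slot. Origin: middle of its lower edge; x square to its face, z up; its top is 130 mm above the table. The fixed wooden rack is 200 mm long (along x), 100 wide, 55 high; its 3 slots are 65 mm apart, 11 mm wide, 40 deep, with floors 15 mm above the table.
- board_b: Bystander: a second blank board, the same as board_a, in the remaining slot.

How it is judged:
At the end, for the whole second after the job is handed in: The palette hangs still from the peg by its thumb hole, hole end up within 28 degrees, anywhere between post and peg tip: hole centre within 20 mm of the peg sideways, 175 to 215 mm above the table, stand bearing its weight, under 0.08 m/s and 0.6 rad/s (x of palette in the frame of peg_stand between -0.056 and 0.05 m and y of palette in the frame of peg_stand between -0.02 and 0.02 m and z of palette in the frame of peg_stand between 0.175 and 0.215 m and angle between palette's own z axis and vertical below 0.5 rad and contact force between palette and peg_stand above 0.3 N and linear speed of palette below 0.08 m/s and angular speed of palette below 0.6 rad/s); the robot touches nothing.
It fails at once if a blank board was pulled out of its slot or knocked about (moved more than 40 mm or tilted more than 20 degrees) (distance of any of board_a, board_b from where it was at the start of the episode above 0.04 m or angle between any of board_a, board_b's own z axis and vertical above 0.35 rad).
It also fails if it takes over 51 s, if anything falls off the work surface, if the arm or the gripper's body presses on something with over 40 N, if the wrist force passes 120 N, or if a joint passes its speed limit or range.

## Robot

A 6-joint arm with a two-finger parallel gripper is mounted at the origin on the work surface. World frame = base frame: x ahead of the robot, y to its left, z up, the work surface at z = 0. Lengths are in m, angles in rad, forces in N, time in s.
With the tool pointing down it reaches from about 0.375 to 0.9 m from the base axis. Payload 3.1 kg.
Tool frame: the origin (TCP) lies at the very end of the fingers, on their centre line; the grasp point (between the pads) lies 19 mm behind it; z points along the fingers, y is the line along which they close (so a half turn about z gives the same grasp; the last joint's range is limited). The gripper opens to 87 mm and grips with 3 to 60 N. Pads are 19 mm wide; open, the fingers measure 117 mm over their backs; the gripper's body (75 mm by 190 mm) begins 51 mm behind the grasp point.
Start: joints at [-1.51, 0.527, 1.433, -0, 1.181, -0.178], TCP at [0.148, -0.607, 0.223] pointing down, gripper open.
Joint ranges: [-3.08, 3.08], [-0.75, 2.2], [0.22, 2.44], [-1.43, 4.57], [0, 2.65], [-2.85, 2.85]. Speed limits (rad/s): [2.79, 2.79, 3.14, 3.14, 3.14, 3.14].

## Interface

Orientations are given as a rotation vector (axis times angle).
In Python, from bench import monitor, eyes, ticket gives the robot as it stands. The module is installed in compiled form; this text tells all that it offers.
- The arm moves only by the tool step_arm, never from a script. Its argument "increments" is a list of rows, each an object of numbers: "x", "y", "z": the shift along the world's x, y, z as a fraction of full scale; "ax", "ay", "az": the turn, a rotation vector about the world's x, y, z as a fraction of full scale. A call has 1 to 8 rows; each row is the pose to reach, as a shift and turn from the pose commanded when the call began; what a row does not reach only later rows make up. Full scale, the value 1, is 30 cm for a shift and 90 degrees for a turn. A row lasts 1/10 s, in which the tool goes at most 50 mm and 8.59 degrees, less where a joint would pass 70% of its speed; a pose out of reach is approached as far as the arm can. A call with a number of a shift or a turn outside -1 to 1 is refused whole. A call with a gripper value outside its range is refused whole. "grip" is the opening, from 0 (shut) to 1 (fully open), set as the call begins (left out, the last holds). The fingers move at their own pace and stop on an object; the grip force is fixed at half the most. Time passes only in rows, so rows that repeat a pose let the fingers close. It gives the time, the measured TCP pose, the force, the opening and the grip force at its end, in the units of the state.
- monitor.observe(): the state, without advancing time (a new reading comes with each control period).
- eyes.get_image(name): name is "scene" or "top" or "wrist"; returns a dict with "frame" (480x640x3 uint8, red, green, blue), "fx", "fy", "cx", "cy" (pixels), "world_to_cam" (4x4, takes a point from world to camera coordinates). Camera axes: x right, y down, z forward; pixel columns grow to the right and rows downward; lengths in m; the calibration is good to about 2 mm. The wrist camera is an equidistant fisheye: a pixel r from the principal point sees the ray r / f radians off the axis. A picture is of the moment at which its call begins. There is no depth.
- ticket.job_done(): hands the job in; it is judged then, once.
The state is a dict: "t": time; "q": joint angles; "qvel": joint speeds; "tau": joint torques, N m; "tool_pos": TCP position; "tool_rot": TCP orientation; "ft_force": force on the tool from outside, world axes, zero at the start; "ft_torque": the same for the moment, N m; "gripper_width": finger opening in m; "finger_force": force on a finger pad.
Only numpy, scipy, OpenCV 4.12 (cv2) and the standard library are available. Lean on these libraries where they do the work, as an engineer would, in place of code of your own. Each camera call takes 0.05 s, during which the arm holds its last target. There are 200 camera calls.

## Working session

There is one attempt and no reset: what is moved stays moved. The work goes in short steps, Python scripts to look and compute and a tool call to move; the robot and the scene stay as the last step left them, time stands still between calls to the robot, and variables do not carry over. Pictures are saved under pics/ and viewed, at most 10 in all, crops included, and the job is handed in when it is done.

Besides the shell and the picture viewer there is one more tool, called as a command line: name --argument value ..., lists and objects as JSON in quotes. step_arm: Moves the arm, as the interface text tells. Its arguments: {"type":"object","properties":{"increments":{"type":"array"},"grip":{"type":"number"}},"required":["increments"]}

```bash
mkdir -p pics
python3 - <<'E'
from bench import monitor, eyes
import cv2, pickle
d={}
for n in("scene","top"):
    im=eyes.get_image(n); d[n]=im; cv2.imwrite(f"pics/{n}0.png",im["frame"][:,:,::-1])
    print(n,im["fx"],im["cx"],im["cy"],im["world_to_cam"].round(3).tolist())
pickle.dump(d,open("im0.pkl","wb"))
s=monitor.observe();print(s["t"],s["tool_pos"],s["tool_rot"])
E
```

```text
scene 486.03103942281007 312.1752494502656 234.95911420545247 [[-0.421, 0.907, -0.011, 0.241], [0.74, 0.337, -0.582, -0.361], [-0.524, -0.253, -0.813, 1.121], [0.0, 0.0, 0.0, 1.0]]
top 493.451074282955 322.904898550553 241.47142205237444 [[0.02, -0.999, 0.027, -0.031], [-0.995, -0.022, -0.098, 0.542], [0.098, -0.025, -0.995, 0.811], [0.0, 0.0, 0.0, 1.0]]
0.1 [ 0.14781721 -0.60662105  0.22166962] [-3.11735183e+00 -3.73937522e-01 -1.91979079e-04]
```

View pics/scene0.png

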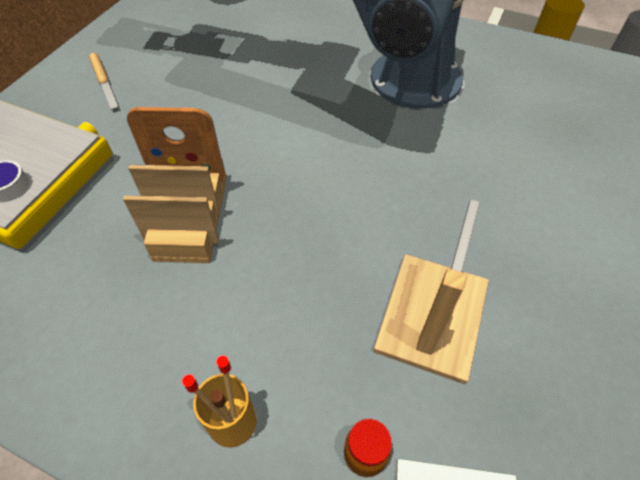

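View pics/top0.png

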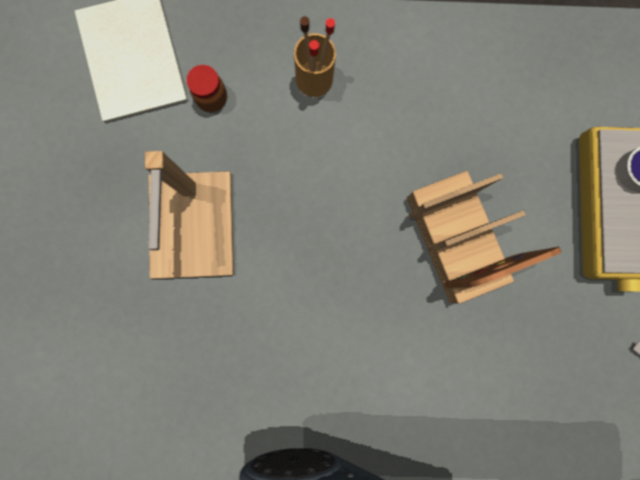

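The scene view shows the palette in the slot nearest the robot, with its hole at about (174,133) and top corners at (128,112) and (212,112). The two boards stand in the farther slots. In the top view, the stand's post top is at (154,160) and its peg tip at (153,248). The palette's top edge runs to (560,250).

```bash
cat > h.py <<'E'
import numpy as np,pickle
def ray(im,u,v):
    W=im["world_to_cam"];R=W[:3,:3];c=-R.T@W[:3,3]
    d=R.T@np.array([(u-im["cx"])/im["fx"],(v-im["cy"])/im["fy"],1]);return c,d
def onz(im,u,v,z):
    c,d=ray(im,u,v);return c+d*(z-c[2])/d[2]
def proj(im,p):
    W=im["world_to_cam"];q=W[:3,:3]@np.array(p)+W[:3,3]
    return np.array([im["fx"]*q[0]/q[2]+im["cx"],im["fy"]*q[1]/q[2]+im["cy"]])
E
python3 - <<'E'
from h import *; import cv2
d=pickle.load(open("im0.pkl","rb"));t=d["top"];s=d["scene"]
P=lambda n,im,u,v,z:print(n,onz(im,u,v,z).round(4))
P("palR top",t,560,250,.185)
P("palcorner S L",s,128,112,.185);P("palcorner S R",s,213,112,.185);P("hole S",s,174,133,.143)
for n,a in(("b1",(502,178)),("b2",(525,213))):P(n+" top",t,*a,.13)
for n,a in(("b1L",(131,167)),("b1R",(210,168)),("b2L",(125,198)),("b2R",(212,200))):P(n+" sc",s,*a,.13)
for a in((413,193),(469,173),(457,302),(512,281)):P("rack t",t,*a,.055)
P("post t",t,154,160,.215);P("post s",s,454,276,.215)
P("tip t",t,153,248,.220);P("tip s",s,474,202,.220)
for a in((231,172),(233,275),(149,278)):P("base t",t,*a,.018)
for a in((405,257),(488,279),(467,380),(376,350)):P("base s",s,*a,.018)
c=[cv2.resize(t["frame"][160:310,400:580],None,fx=4,fy=4,interpolation=cv2.INTER_CUBIC)]
cv2.imwrite("pics/c1.png",c[0][:,:,::-1])
E
```

```text
palR top [ 0.5225 -0.3455  0.185 ]
palcorner S L [ 0.5233 -0.348   0.185 ]
palcorner S R [ 0.4669 -0.2223  0.185 ]
hole S [ 0.4996 -0.2873  0.143 ]
b1 top [ 0.6356 -0.2874  0.13  ]
b2 top [ 0.5826 -0.3217  0.13  ]
b1L sc [ 0.5849 -0.3165  0.13  ]
b1R sc [ 0.5338 -0.1981  0.13  ]
b2L sc [ 0.6422 -0.2844  0.13  ]
b2R sc [ 0.59   -0.1595  0.13  ]
rack t [ 0.6243 -0.167   0.055 ]
rack t [ 0.6607 -0.2613  0.055 ]
rack t [ 0.4455 -0.2395  0.055 ]
rack t [ 0.4815 -0.3309  0.055 ]
post t [0.6274 0.2112 0.215 ]
post s [0.6259 0.2098 0.215 ]
tip t [0.5102 0.2047 0.22  ]
tip s [0.5112 0.2034 0.22  ]
base t [0.6607 0.142  0.018 ]
base t [0.4829 0.1319 0.018 ]
base t [0.475  0.2728 0.018 ]
base s [0.4906 0.1344 0.018 ]
base s [0.4754 0.2703 0.018 ]
base s [0.6531 0.2815 0.018 ]
base s [0.6649 0.148  0.018 ]
```

View pics/c1.png

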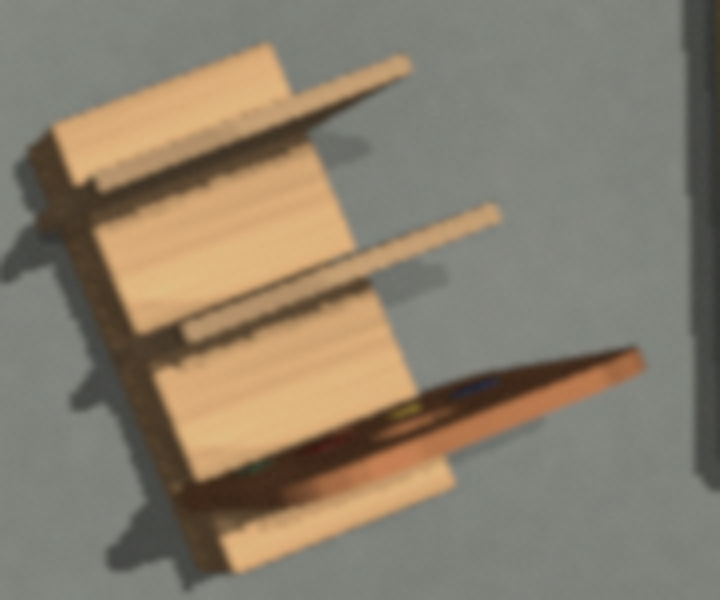

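The crop shows the palette's top edge running (180,495)→(640,360), parallel to the boards with almost no lean. The rack yaw is about 23° and the peg yaw about 3°. I'll approach above the palette.

step_arm --increments '[{"x": 0.1,"y": 0.1,"z": 0.1,"az": 0.09},{"x": 0.23,"y": 0.2,"z": 0.2,"az": 0.18},{"x": 0.36,"y": 0.33,"z": 0.28,"az": 0.27},{"x": 0.48,"y": 0.45,"z": 0.28,"az": 0.36},{"x": 0.6,"y": 0.57,"z": 0.28,"az": 0.45},{"x": 0.72,"y": 0.68,"z": 0.28,"az": 0.54},{"x": 0.84,"y": 0.78,"z": 0.28,"az": 0.63},{"x": 0.94,"y": 0.88,"z": 0.28,"az": 0.72}]' --grip 1

```text
validation failed for argument at $.in...
```

step_arm --increments '[{"x": 0.1,"y": 0.08,"az": 0.09},{"x": 0.2,"y": 0.16,"az": 0.18},{"x": 0.22,"y": 0.19,"az": 0.27},{"x": 0.22,"y": 0.19,"az": 0.38},{"x": 0.22,"y": 0.19,"az": 0.38},{"x": 0.22,"y": 0.19,"az": 0.38},{"x": 0.22,"y": 0.19,"az": 0.38}]'

```text
validation failed for argument at $.in...
```

Run:
```python
from bench import monitor, eyes
import cv2, pickle, numpy as np
from scipy.spatial.transform import Rotation as R
im=eyes.get_image("wrist"); pickle.dump(im,open("w1.pkl","wb")); cv2.imwrite("pics/w1.png",im["frame"][:,:,::-1])
s=monitor.observe();print(s["t"],s["tool_pos"],R.from_rotvec(s["tool_rot"]).as_matrix().round(3),s["q"])
print(im["fx"],im["cx"],im["cy"])
```

```text
0.15 [ 0.14782776 -0.60670164  0.22179576] [[ 0.972  0.237 -0.   ]
 [ 0.237 -0.972  0.002]
 [ 0.    -0.002 -1.   ]] [-1.51050384e+00  5.28274906e-01  1.43356709e+00  6.22383976e-06
  1.18142799e+00 -1.78476251e-01]
371.64829954431775 321.20882245694537 235.18250572762918
```

View pics/w1.png

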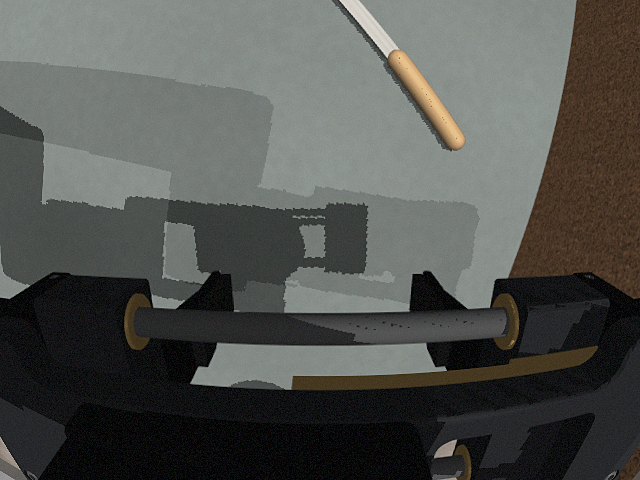

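The picture shows the arm still at its start pose, with the gripper over the table and a knife at (430,100). Both calls were refused, so I'll retry with every key filled in on each row.

step_arm --increments '[{"x": 0.1,"y": 0.1,"z": 0.1,"ax": 0,"ay": 0,"az": 0.09},{"x": 0.23,"y": 0.2,"z": 0.2,"ax": 0,"ay": 0,"az": 0.18},{"x": 0.36,"y": 0.33,"z": 0.28,"ax": 0,"ay": 0,"az": 0.27},{"x": 0.48,"y": 0.45,"z": 0.28,"ax": 0,"ay": 0,"az": 0.36},{"x": 0.6,"y": 0.57,"z": 0.28,"ax": 0,"ay": 0,"az": 0.45},{"x": 0.72,"y": 0.68,"z": 0.28,"ax": 0,"ay": 0,"az": 0.54},{"x": 0.84,"y": 0.78,"z": 0.28,"ax": 0,"ay": 0,"az": 0.63},{"x": 0.94,"y": 0.88,"z": 0.28,"ax": 0,"ay": 0,"az": 0.72}]' --grip 1

```text
t: 0.95
tool_pos: [0.4253, -0.3473, 0.3065]
tool_rot: [2.427, 1.994, 0.0]
ft_force: [1.4, -0.3, -0.6]
gripper_width: 0.0871
finger_force: 0.0
```

step_arm --increments '[{"x": 0.1,"y": 0.08,"z": 0,"ax": 0,"ay": 0,"az": 0.09},{"x": 0.2,"y": 0.16,"z": 0,"ax": 0,"ay": 0,"az": 0.18},{"x": 0.22,"y": 0.19,"z": 0,"ax": 0,"ay": 0,"az": 0.27},{"x": 0.22,"y": 0.19,"z": 0,"ax": 0,"ay": 0,"az": 0.36},{"x": 0.22,"y": 0.19,"z": 0,"ax": 0,"ay": 0,"az": 0.38},{"x": 0.22,"y": 0.19,"z": 0,"ax": 0,"ay": 0,"az": 0.38},{"x": 0.22,"y": 0.19,"z": 0,"ax": 0,"ay": 0,"az": 0.38}]'

```text
t: 1.65
tool_pos: [0.4899, -0.2917, 0.3063]
tool_rot: [-1.742, -2.614, -0.0]
ft_force: [0.2, -0.0, 0.0]
gripper_width: 0.0868
finger_force: 0.0
```

Run:
```python
from bench import monitor, eyes
import cv2, pickle, numpy as np
from scipy.spatial.transform import Rotation as R
im=eyes.get_image("wrist"); pickle.dump(im,open("w1.pkl","wb")); cv2.imwrite("pics/w2.png",im["frame"][:,:,::-1])
s=monitor.observe();print(s["t"],s["tool_pos"],R.from_rotvec(s["tool_rot"]).as_matrix().round(3),s["q"])
```

```text
1.7 [ 0.48987688 -0.29181429  0.30636341] [[-0.385  0.923 -0.   ]
 [ 0.923  0.385  0.   ]
 [ 0.    -0.    -1.   ]] [-7.33159317e-01  3.66112447e-01  1.46595014e+00 -3.29230366e-06
  1.30996817e+00 -1.12814273e+00]
```

View pics/w2.png

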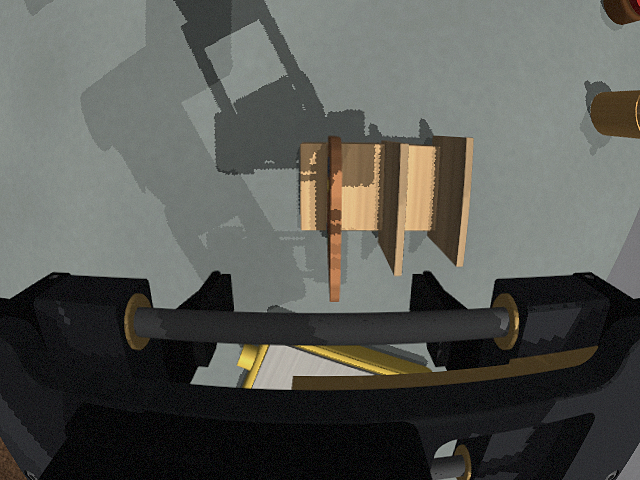

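In the wrist view, the palette's top edge runs from (335,137) to (335,298), parallel to the image's vertical. Next I'll convert that to a position.

Run:
```python
import numpy as np,pickle
im=pickle.load(open("w1.pkl","rb"));W=im["world_to_cam"];R=W[:3,:3];c=-R.T@W[:3,3]
def f(u,v,z):
    a=np.array([u-im["cx"],v-im["cy"]]);r=np.hypot(*a);th=r/im["fx"]
    d=R.T@np.array([*(np.sin(th)*a/r),np.cos(th)]);return c+d*(z-c[2])/d[2]
print("cam",c)
T=np.array([.4899,-.2918,0]);n=np.array([.923,.385,0]);w=np.array([-.385,.923,0])
for p in((329,145),(341,145),(329,215),(341,215),(329,290),(341,290),(335,137),(335,299)):
    q=f(*p,.195);print(p,q.round(4),"n",((q-T)@n).round(4),"w",((q-T)@w).round(4))
for p in((393,272),(401,272),(458,263),(464,263)):
    q=f(*p,.13);print(p,((q-T)@n).round(4),((q-T)@w).round(4))
```

```text
cam [ 0.46188439 -0.22307731  0.46806714]
(329, 145) [ 0.4706 -0.2296  0.195 ] n 0.0062 w 0.0649
(341, 145) [ 0.4787 -0.2261  0.195 ] n 0.0149 w 0.0649
(329, 215) [ 0.491  -0.2779  0.195 ] n 0.0064 w 0.0124
(341, 215) [ 0.4993 -0.2744  0.195 ] n 0.0154 w 0.0124
(329, 290) [ 0.5151 -0.3346  0.195 ] n 0.0068 w -0.0492
(341, 290) [ 0.524  -0.3309  0.195 ] n 0.0164 w -0.0492
(335, 137) [ 0.4724 -0.2224  0.195 ] n 0.0105 w 0.0708
(335, 299) [ 0.5228 -0.3401  0.195 ] n 0.0117 w -0.0573
(393, 272) 0.0715 -0.0597
(401, 272) 0.0797 -0.0598
(458, 263) 0.1394 -0.0512
(464, 263) 0.1461 -0.0513
```

step_arm --increments '[{"x": 0.025,"y": 0.036,"z": -0.05,"ax": 0,"ay": 0,"az": 0},{"x": 0.025,"y": 0.036,"z": -0.15,"ax": 0,"ay": 0,"az": 0},{"x": 0.025,"y": 0.036,"z": -0.25,"ax": 0,"ay": 0,"az": 0},{"x": 0.025,"y": 0.036,"z": -0.34,"ax": 0,"ay": 0,"az": 0},{"x": 0.025,"y": 0.036,"z": -0.4,"ax": 0,"ay": 0,"az": 0},{"x": 0.025,"y": 0.036,"z": -0.444,"ax": 0,"ay": 0,"az": 0},{"x": 0.025,"y": 0.036,"z": -0.444,"ax": 0,"ay": 0,"az": 0},{"x": 0.025,"y": 0.036,"z": -0.444,"ax": 0,"ay": 0,"az": 0}]'

```text
t: 2.5
tool_pos: [0.4978, -0.2815, 0.1738]
tool_rot: [1.741, 2.614, -0.0]
ft_force: [-0.0, 0.4, 0.2]
gripper_width: 0.0871
finger_force: 0.0
```

step_arm --increments '[{"x": 0,"y": 0,"z": 0,"ax": 0,"ay": 0,"az": 0},{"x": 0,"y": 0,"z": 0,"ax": 0,"ay": 0,"az": 0},{"x": 0,"y": 0,"z": 0,"ax": 0,"ay": 0,"az": 0},{"x": 0,"y": 0,"z": 0,"ax": 0,"ay": 0,"az": 0},{"x": 0,"y": 0,"z": 0,"ax": 0,"ay": 0,"az": 0},{"x": 0,"y": 0,"z": 0,"ax": 0,"ay": 0,"az": 0},{"x": 0,"y": 0,"z": 0,"ax": 0,"ay": 0,"az": 0},{"x": 0,"y": 0,"z": 0,"ax": 0,"ay": 0,"az": 0}]' --grip 0

```text
t: 3.3
tool_pos: [0.4975, -0.281, 0.1733]
tool_rot: [-1.741, -2.615, 0.0]
ft_force: [-0.5, -0.3, 0.1]
gripper_width: 0.0309
finger_force: 0.0
```

step_arm --increments '[{"x": 0,"y": 0,"z": 0,"ax": 0,"ay": 0,"az": 0},{"x": 0,"y": 0,"z": 0,"ax": 0,"ay": 0,"az": 0},{"x": 0,"y": 0,"z": 0,"ax": 0,"ay": 0,"az": 0},{"x": 0,"y": 0,"z": 0,"ax": 0,"ay": 0,"az": 0},{"x": 0,"y": 0,"z": 0,"ax": 0,"ay": 0,"az": 0},{"x": 0,"y": 0,"z": 0,"ax": 0,"ay": 0,"az": 0},{"x": 0,"y": 0,"z": 0,"ax": 0,"ay": 0,"az": 0},{"x": 0,"y": 0,"z": 0,"ax": 0,"ay": 0,"az": 0}]'

```text
t: 4.1
tool_pos: [0.4975, -0.281, 0.1733]
tool_rot: [-1.741, -2.615, 0.0]
ft_force: [-0.2, -0.3, 0.1]
gripper_width: 0.0077
finger_force: 30.0
```

step_arm --increments '[{"x": 0,"y": 0,"z": 0.02,"ax": 0,"ay": 0,"az": 0},{"x": 0,"y": 0,"z": 0.05,"ax": 0,"ay": 0,"az": 0},{"x": 0,"y": 0,"z": 0.09,"ax": 0,"ay": 0,"az": 0},{"x": 0,"y": 0,"z": 0.13,"ax": 0,"ay": 0,"az": 0},{"x": 0,"y": 0,"z": 0.18,"ax": 0,"ay": 0,"az": 0},{"x": 0,"y": 0,"z": 0.23,"ax": 0,"ay": 0,"az": 0},{"x": 0,"y": 0,"z": 0.28,"ax": 0,"ay": 0,"az": 0},{"x": 0,"y": 0,"z": 0.33,"ax": 0,"ay": 0,"az": 0}]'

```text
t: 4.9
tool_pos: [0.4977, -0.2811, 0.2742]
tool_rot: [1.74, 2.614, -0.0]
ft_force: [0.3, 0.1, -1.6]
gripper_width: 0.0075
finger_force: 30.0
```

step_arm --increments '[{"x": 0,"y": 0,"z": 0.07,"ax": 0,"ay": 0,"az": 0},{"x": 0,"y": 0.02,"z": 0.14,"ax": 0,"ay": 0,"az": 0},{"x": -0.01,"y": 0.08,"z": 0.19,"ax": 0,"ay": 0,"az": 0},{"x": -0.03,"y": 0.17,"z": 0.2,"ax": 0,"ay": 0,"az": 0},{"x": -0.05,"y": 0.28,"z": 0.2,"ax": 0,"ay": 0,"az": 0},{"x": -0.07,"y": 0.4,"z": 0.2,"ax": 0,"ay": 0,"az": -0.02},{"x": -0.09,"y": 0.52,"z": 0.2,"ax": 0,"ay": 0,"az": -0.04},{"x": -0.11,"y": 0.64,"z": 0.2,"ax": 0,"ay": 0,"az": -0.07}]'

```text
t: 5.7
tool_pos: [0.4632, -0.0865, 0.3329]
tool_rot: [-1.884, -2.514, -0.001]
ft_force: [0.8, -0.1, -1.1]
gripper_width: 0.0077
finger_force: 30.0
```

step_arm --increments '[{"x": -0.01,"y": 0.12,"z": 0,"ax": 0,"ay": 0,"az": -0.03},{"x": -0.03,"y": 0.24,"z": 0,"ax": 0,"ay": 0,"az": -0.06},{"x": -0.05,"y": 0.36,"z": 0,"ax": 0,"ay": 0,"az": -0.09},{"x": -0.06,"y": 0.48,"z": 0,"ax": 0,"ay": 0,"az": -0.12},{"x": -0.07,"y": 0.6,"z": 0,"ax": 0,"ay": 0,"az": -0.14},{"x": -0.07,"y": 0.71,"z": 0,"ax": 0,"ay": 0,"az": -0.15},{"x": -0.07,"y": 0.8,"z": 0,"ax": 0,"ay": 0,"az": -0.15},{"x": -0.07,"y": 0.85,"z": 0,"ax": 0,"ay": 0,"az": -0.15}]'

```text
t: 6.5
tool_pos: [0.4418, 0.1686, 0.333]
tool_rot: [-2.161, -2.279, -0.001]
ft_force: [-0.5, 0.5, -1.2]
gripper_width: 0.0075
finger_force: 30.0
```

step_arm --increments '[{"x": 0,"y": 0.03,"z": -0.03,"ax": 0,"ay": 0,"az": 0},{"x": 0,"y": 0.06,"z": -0.08,"ax": 0,"ay": 0,"az": 0},{"x": 0,"y": 0.09,"z": -0.15,"ax": 0,"ay": 0,"az": 0},{"x": 0,"y": 0.11,"z": -0.22,"ax": 0,"ay": 0,"az": 0},{"x": 0,"y": 0.11,"z": -0.27,"ax": 0,"ay": 0,"az": 0},{"x": 0,"y": 0.11,"z": -0.285,"ax": 0,"ay": 0,"az": 0},{"x": 0,"y": 0.11,"z": -0.285,"ax": 0,"ay": 0,"az": 0},{"x": 0,"y": 0.11,"z": -0.285,"ax": 0,"ay": 0,"az": 0}]'

```text
t: 7.3
tool_pos: [0.4439, 0.1989, 0.2475]
tool_rot: [2.165, 2.276, 0.001]
ft_force: [-0.1, -0.4, -0.9]
gripper_width: 0.0077
finger_force: 30.0
```

Run:
```python
from bench import monitor, eyes
import cv2, pickle, numpy as np
from scipy.spatial.transform import Rotation as R
d={n:eyes.get_image(n) for n in("scene","top")}; pickle.dump(d,open("im1.pkl","wb"))
a=cv2.resize(d["scene"]["frame"][90:390,330:530],None,fx=2,fy=2,interpolation=cv2.INTER_CUBIC)
b=cv2.resize(d["top"]["frame"][140:440,100:300],None,fx=2,fy=2,interpolation=cv2.INTER_CUBIC)
cv2.imwrite("pics/p1.png",np.hstack([a,b])[:,:,::-1])
s=monitor.observe();print(s["t"],s["tool_pos"],R.from_rotvec(s["tool_rot"]).as_matrix().round(3).tolist())
```

```text
7.4 [0.44418726 0.19893561 0.24778985] [[-0.05, 0.999, 0.002], [0.999, 0.05, 0.0], [0.0, 0.002, -1.0]]
```

View pics/p1.png

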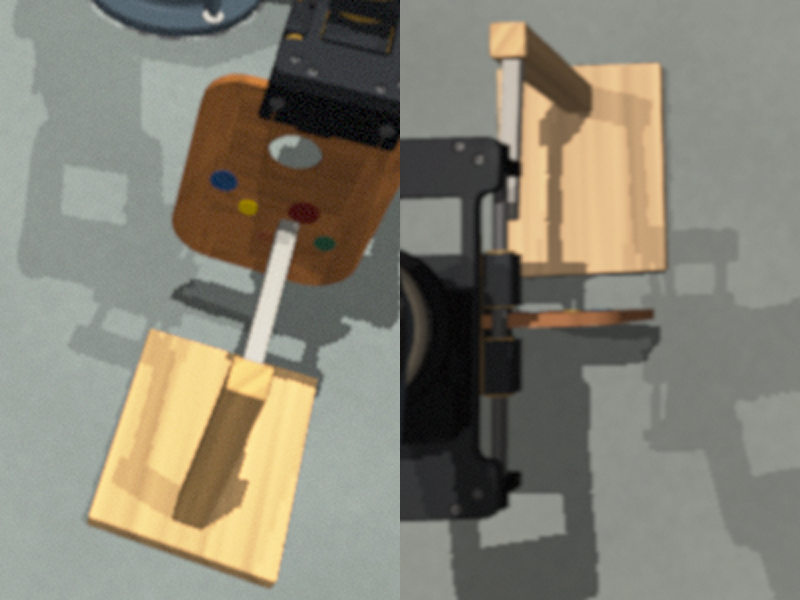

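In the left panel (scene), the hole is at (295,152) and the peg tip at (287,227). In the right panel (top), the palette is edge-on, square to the peg and short of its tip.

Run:
```python
from h import *
d=pickle.load(open("im1.pkl","rb"));s=d["scene"];t=d["top"]
print("expected hole px",proj(s,(.444,.1989,.2178)),"seen",330+295/2,90+152/2)
c,r=ray(s,330+295/2,90+152/2);print("hole on x=.444(+4 face)",(c+r*(.448-c[0])/r[0]).round(4))
# peg tip centre expected, top edge
for y in(.2035,):print("tip px scene",proj(s,(.508,y,.217)),"top",proj(t,(.508,y,.223)), "top seen ~",100+112/2,140+215/2)
```

```text
expected hole px [482.5057541  167.18173847] seen 477.5 166.0
hole on x=.444(+4 face) [0.448  0.1922 0.221 ]
tip px scene [474.10546791 201.77183236] top [153.0864204  249.49800408] top seen ~ 156.0 247.5
```

The hole sits about 6.5 mm to the −y side of the TCP, which the first scene picture also shows. I'll correct for this and slide onto the peg slowly.

step_arm --increments '[{"x": 0.0,"y": 0.02,"z": -0.01,"ax": 0,"ay": 0,"az": 0},{"x": 0.03,"y": 0.035,"z": -0.01,"ax": 0,"ay": 0,"az": 0},{"x": 0.07,"y": 0.036,"z": -0.01,"ax": 0,"ay": 0,"az": 0},{"x": 0.11,"y": 0.037,"z": -0.01,"ax": 0,"ay": 0,"az": 0},{"x": 0.15,"y": 0.037,"z": -0.01,"ax": 0,"ay": 0,"az": 0},{"x": 0.19,"y": 0.038,"z": -0.01,"ax": 0,"ay": 0,"az": 0},{"x": 0.23,"y": 0.039,"z": -0.01,"ax": 0,"ay": 0,"az": 0},{"x": 0.25,"y": 0.04,"z": -0.01,"ax": 0,"ay": 0,"az": 0}]'

```text
t: 8.2
tool_pos: [0.5203, 0.2108, 0.2437]
tool_rot: [2.165, 2.276, 0.001]
ft_force: [0.2, 0.6, -0.5]
gripper_width: 0.0075
finger_force: 30.0
```

step_arm --increments '[{"x": 0.03,"y": 0.002,"z": -0.005,"ax": 0,"ay": 0,"az": 0},{"x": 0.06,"y": 0.004,"z": -0.01,"ax": 0,"ay": 0,"az": 0},{"x": 0.09,"y": 0.006,"z": -0.014,"ax": 0,"ay": 0,"az": 0},{"x": 0.11,"y": 0.007,"z": -0.018,"ax": 0,"ay": 0,"az": 0},{"x": 0.115,"y": 0.007,"z": -0.02,"ax": 0,"ay": 0,"az": 0},{"x": 0.115,"y": 0.007,"z": -0.02,"ax": 0,"ay": 0,"az": 0}]'

```text
t: 8.8
tool_pos: [0.553, 0.213, 0.2376]
tool_rot: [-2.165, -2.276, 0.001]
ft_force: [-0.6, 0.1, -2.1]
gripper_width: 0.0077
finger_force: 30.0
```

Run:
```python
from bench import monitor, eyes
import cv2, pickle, numpy as np
d={n:eyes.get_image(n) for n in("scene","top")}; pickle.dump(d,open("im2.pkl","wb"))
a=cv2.resize(d["scene"]["frame"][140:340,360:520],None,fx=2.5,fy=2.5,interpolation=cv2.INTER_CUBIC)
b=cv2.resize(d["top"]["frame"][140:340,100:260],None,fx=2.5,fy=2.5,interpolation=cv2.INTER_CUBIC)
cv2.imwrite("pics/p2.png",np.hstack([a,b])[:,:,::-1])
s=monitor.observe();print(s["t"],s["tool_pos"],s["ft_force"])
```

```text
8.9 [0.55257372 0.21309483 0.23777661] [-1.06179259  0.37696076 -1.38434947]
```

View pics/p2.png

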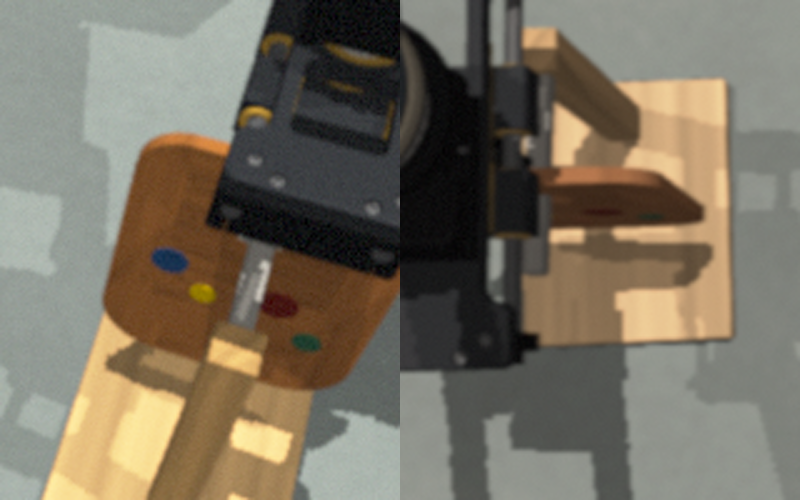

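The peg now passes through the hole in both views. I'll lower until the stand takes the weight.

step_arm --increments '[{"x": 0,"y": 0,"z": -0.01,"ax": 0,"ay": 0,"az": 0},{"x": 0,"y": 0,"z": -0.018,"ax": 0,"ay": 0,"az": 0},{"x": 0,"y": 0,"z": -0.025,"ax": 0,"ay": 0,"az": 0},{"x": 0,"y": 0,"z": -0.028,"ax": 0,"ay": 0,"az": 0},{"x": 0,"y": 0,"z": -0.028,"ax": 0,"ay": 0,"az": 0},{"x": 0,"y": 0,"z": -0.028,"ax": 0,"ay": 0,"az": 0}]'

```text
t: 9.5
tool_pos: [0.5529, 0.2131, 0.2296]
tool_rot: [-2.165, -2.277, 0.0]
ft_force: [-1.6, -0.8, -0.0]
gripper_width: 0.0077
finger_force: 30.0
```

step_arm --increments '[{"x": 0,"y": 0,"z": -0.003,"ax": 0,"ay": 0,"az": 0},{"x": 0,"y": 0,"z": -0.005,"ax": 0,"ay": 0,"az": 0},{"x": 0,"y": 0,"z": -0.005,"ax": 0,"ay": 0,"az": 0}]'

```text
t: 9.8
tool_pos: [0.553, 0.2131, 0.2293]
tool_rot: [2.165, 2.276, 0.001]
ft_force: [-3.4, 0.7, 6.6]
gripper_width: 0.0077
finger_force: 30.0
```

The peg is bearing the load (+6.6 N). I'll ease off slightly and open partway.

step_arm --increments '[{"x": 0,"y": 0,"z": 0.003,"ax": 0,"ay": 0,"az": 0},{"x": 0,"y": 0,"z": 0.004,"ax": 0,"ay": 0,"az": 0},{"x": 0,"y": 0,"z": 0.004,"ax": 0,"ay": 0,"az": 0}]'

```text
t: 10.1
tool_pos: [0.553, 0.2131, 0.2294]
tool_rot: [-2.165, -2.277, -0.0]
ft_force: [-1.9, 0.6, 3.8]
gripper_width: 0.0079
finger_force: 30.0
```

step_arm --increments '[{"x": 0,"y": 0,"z": 0,"ax": 0,"ay": 0,"az": 0},{"x": 0,"y": 0,"z": 0,"ax": 0,"ay": 0,"az": 0},{"x": 0,"y": 0,"z": 0,"ax": 0,"ay": 0,"az": 0},{"x": 0,"y": 0,"z": 0,"ax": 0,"ay": 0,"az": 0},{"x": 0,"y": 0,"z": 0,"ax": 0,"ay": 0,"az": 0},{"x": 0,"y": 0,"z": 0,"ax": 0,"ay": 0,"az": 0},{"x": 0,"y": 0,"z": 0,"ax": 0,"ay": 0,"az": 0},{"x": 0,"y": 0,"z": 0,"ax": 0,"ay": 0,"az": 0}]' --grip 0.45

```text
t: 10.9
tool_pos: [0.5531, 0.2131, 0.2292]
tool_rot: [2.165, 2.277, 0.0]
ft_force: [-0.4, 0.0, 0.3]
gripper_width: 0.0391
finger_force: 0.0
```

step_arm --increments '[{"x": 0,"y": 0,"z": 0.01,"ax": 0,"ay": 0,"az": 0},{"x": 0,"y": 0,"z": 0.03,"ax": 0,"ay": 0,"az": 0},{"x": 0,"y": 0,"z": 0.06,"ax": 0,"ay": 0,"az": 0},{"x": 0,"y": 0,"z": 0.11,"ax": 0,"ay": 0,"az": 0},{"x": 0,"y": 0,"z": 0.18,"ax": 0,"ay": 0,"az": 0},{"x": 0,"y": 0,"z": 0.26,"ax": 0,"ay": 0,"az": 0},{"x": 0,"y": 0,"z": 0.32,"ax": 0,"ay": 0,"az": 0},{"x": 0,"y": 0,"z": 0.36,"ax": 0,"ay": 0,"az": 0}]'

```text
t: 11.7
tool_pos: [0.5537, 0.2133, 0.3398]
tool_rot: [2.163, 2.275, 0.005]
ft_force: [-0.1, -0.7, 1.0]
gripper_width: 0.0392
finger_force: 0.0
```

step_arm --increments '[{"x": -0.04,"y": -0.1,"z": 0,"ax": 0,"ay": 0,"az": 0},{"x": -0.08,"y": -0.2,"z": 0,"ax": 0,"ay": 0,"az": 0},{"x": -0.12,"y": -0.3,"z": 0,"ax": 0,"ay": 0,"az": 0},{"x": -0.16,"y": -0.4,"z": 0,"ax": 0,"ay": 0,"az": 0},{"x": -0.2,"y": -0.5,"z": 0,"ax": 0,"ay": 0,"az": 0},{"x": -0.24,"y": -0.6,"z": 0,"ax": 0,"ay": 0,"az": 0},{"x": -0.28,"y": -0.7,"z": 0,"ax": 0,"ay": 0,"az": 0},{"x": -0.28,"y": -0.7,"z": 0,"ax": 0,"ay": 0,"az": 0}]'

```text
t: 12.5
tool_pos: [0.4678, 0.0005, 0.3374]
tool_rot: [2.169, 2.272, -0.002]
ft_force: [1.1, 0.3, -0.2]
gripper_width: 0.0393
finger_force: 0.0
```

Run:
```python
from bench import monitor, eyes
import cv2, pickle, numpy as np
d=[eyes.get_image("scene")["frame"] for _ in range(20)]
e=eyes.get_image("top")["frame"]
print("change",cv2.absdiff(cv2.GaussianBlur(d[0],(5,5),0),cv2.GaussianBlur(d[-1],(5,5),0)).max())
cv2.imwrite("pics/p3.png",cv2.resize(np.hstack([d[-1],e]),(800,300),interpolation=cv2.INTER_AREA)[:,:,::-1])
print(monitor.observe()["t"])
```

```text
change 87
13.55
```

View pics/p3.png

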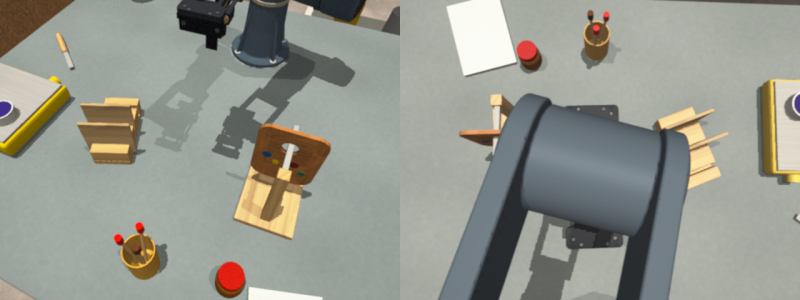

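The palette hangs on the peg by its hole, at about (290,148), and both boards still stand in their slots. I'll let any swing die out and then check that the palette region is still.

Run:
```python
from bench import monitor, eyes
import cv2, numpy as np
f=[cv2.GaussianBlur(eyes.get_image("scene")["frame"][180:390,370:540],(7,7),0) for _ in range(100)]
print([int(cv2.absdiff(f[i],f[i+4]).max()) for i in range(0,96,6)], monitor.observe()["t"])
```

```text
[99, 95, 100, 100, 103, 95, 93, 87, 85, 79, 78, 72, 67, 63, 60, 46] 18.55
```

The palette is still swinging, and the swing is decaying. There is plenty of time left, so I'll wait it out.

step_arm --increments '[{"x": 0,"y": 0,"z": 0,"ax": 0,"ay": 0,"az": 0},{"x": 0,"y": 0,"z": 0,"ax": 0,"ay": 0,"az": 0},{"x": 0,"y": 0,"z": 0,"ax": 0,"ay": 0,"az": 0},{"x": 0,"y": 0,"z": 0,"ax": 0,"ay": 0,"az": 0},{"x": 0,"y": 0,"z": 0,"ax": 0,"ay": 0,"az": 0},{"x": 0,"y": 0,"z": 0,"ax": 0,"ay": 0,"az": 0},{"x": 0,"y": 0,"z": 0,"ax": 0,"ay": 0,"az": 0},{"x": 0,"y": 0,"z": 0,"ax": 0,"ay": 0,"az": 0}]'

```text
t: 19.35
tool_pos: [0.469, 0.0031, 0.3371]
tool_rot: [-2.165, -2.277, -0.0]
ft_force: [-1.5, 1.1, 0.5]
gripper_width: 0.039
finger_force: 0.0
```

step_arm --increments '[{"x": 0,"y": 0,"z": 0,"ax": 0,"ay": 0,"az": 0},{"x": 0,"y": 0,"z": 0,"ax": 0,"ay": 0,"az": 0},{"x": 0,"y": 0,"z": 0,"ax": 0,"ay": 0,"az": 0},{"x": 0,"y": 0,"z": 0,"ax": 0,"ay": 0,"az": 0},{"x": 0,"y": 0,"z": 0,"ax": 0,"ay": 0,"az": 0},{"x": 0,"y": 0,"z": 0,"ax": 0,"ay": 0,"az": 0},{"x": 0,"y": 0,"z": 0,"ax": 0,"ay": 0,"az": 0},{"x": 0,"y": 0,"z": 0,"ax": 0,"ay": 0,"az": 0}]'

```text
t: 20.15
tool_pos: [0.4691, 0.0031, 0.3371]
tool_rot: [-2.165, -2.277, 0.0]
ft_force: [-0.6, 1.0, 0.1]
gripper_width: 0.0392
finger_force: 0.0
```

step_arm --increments '[{"x": 0,"y": 0,"z": 0,"ax": 0,"ay": 0,"az": 0},{"x": 0,"y": 0,"z": 0,"ax": 0,"ay": 0,"az": 0},{"x": 0,"y": 0,"z": 0,"ax": 0,"ay": 0,"az": 0},{"x": 0,"y": 0,"z": 0,"ax": 0,"ay": 0,"az": 0},{"x": 0,"y": 0,"z": 0,"ax": 0,"ay": 0,"az": 0},{"x": 0,"y": 0,"z": 0,"ax": 0,"ay": 0,"az": 0},{"x": 0,"y": 0,"z": 0,"ax": 0,"ay": 0,"az": 0},{"x": 0,"y": 0,"z": 0,"ax": 0,"ay": 0,"az": 0}]'

```text
t: 20.95
tool_pos: [0.469, 0.0031, 0.3372]
tool_rot: [2.165, 2.277, 0.0]
ft_force: [0.3, 0.5, 0.6]
gripper_width: 0.0392
finger_force: 0.0
```

step_arm --increments '[{"x": 0,"y": 0,"z": 0,"ax": 0,"ay": 0,"az": 0},{"x": 0,"y": 0,"z": 0,"ax": 0,"ay": 0,"az": 0},{"x": 0,"y": 0,"z": 0,"ax": 0,"ay": 0,"az": 0},{"x": 0,"y": 0,"z": 0,"ax": 0,"ay": 0,"az": 0},{"x": 0,"y": 0,"z": 0,"ax": 0,"ay": 0,"az": 0},{"x": 0,"y": 0,"z": 0,"ax": 0,"ay": 0,"az": 0},{"x": 0,"y": 0,"z": 0,"ax": 0,"ay": 0,"az": 0},{"x": 0,"y": 0,"z": 0,"ax": 0,"ay": 0,"az": 0}]'

```text
t: 21.75
tool_pos: [0.469, 0.0031, 0.3371]
tool_rot: [-2.165, -2.277, 0.0]
ft_force: [-0.2, -0.3, 0.1]
gripper_width: 0.039
finger_force: 0.0
```

step_arm --increments '[{"x": 0,"y": 0,"z": 0,"ax": 0,"ay": 0,"az": 0},{"x": 0,"y": 0,"z": 0,"ax": 0,"ay": 0,"az": 0},{"x": 0,"y": 0,"z": 0,"ax": 0,"ay": 0,"az": 0},{"x": 0,"y": 0,"z": 0,"ax": 0,"ay": 0,"az": 0},{"x": 0,"y": 0,"z": 0,"ax": 0,"ay": 0,"az": 0},{"x": 0,"y": 0,"z": 0,"ax": 0,"ay": 0,"az": 0},{"x": 0,"y": 0,"z": 0,"ax": 0,"ay": 0,"az": 0},{"x": 0,"y": 0,"z": 0,"ax": 0,"ay": 0,"az": 0}]'

```text
t: 22.55
tool_pos: [0.469, 0.0031, 0.3371]
tool_rot: [2.165, 2.277, 0.0]
ft_force: [0.6, -0.7, 0.6]
gripper_width: 0.0388
finger_force: 0.0
```

step_arm --increments '[{"x": 0,"y": 0,"z": 0,"ax": 0,"ay": 0,"az": 0},{"x": 0,"y": 0,"z": 0,"ax": 0,"ay": 0,"az": 0},{"x": 0,"y": 0,"z": 0,"ax": 0,"ay": 0,"az": 0},{"x": 0,"y": 0,"z": 0,"ax": 0,"ay": 0,"az": 0},{"x": 0,"y": 0,"z": 0,"ax": 0,"ay": 0,"az": 0},{"x": 0,"y": 0,"z": 0,"ax": 0,"ay": 0,"az": 0},{"x": 0,"y": 0,"z": 0,"ax": 0,"ay": 0,"az": 0},{"x": 0,"y": 0,"z": 0,"ax": 0,"ay": 0,"az": 0}]'

```text
t: 23.35
tool_pos: [0.469, 0.0031, 0.3371]
tool_rot: [-2.165, -2.277, 0.0]
ft_force: [1.0, -0.5, -0.2]
gripper_width: 0.0394
finger_force: 0.0
```

Run:
```python
from bench import monitor, eyes
import cv2, numpy as np
r=[eyes.get_image("scene")["frame"] for _ in range(24)]
f=[cv2.GaussianBlur(x[180:390,370:540],(7,7),0) for x in r]
print([int(cv2.absdiff(f[i],f[i+3]).max()) for i in range(0,21,2)], monitor.observe()["t"])
g=[cv2.cvtColor(x,cv2.COLOR_RGB2GRAY) for x in f]
fl=[cv2.calcOpticalFlowFarneback(g[0],h,None,.5,3,21,3,5,1.2,0) for h in g]
print([round(float(np.percentile(np.linalg.norm(x,axis=2),98)),1) for x in fl])
cv2.imwrite("pics/p4.png",np.hstack([cv2.resize(r[k][180:390,370:540],None,fx=2.3,fy=2.3) for k in(0,23)])[:,:,::-1])
```

```text
[32, 33, 27, 20, 26, 30, 20, 34, 26, 7, 25] 24.55
[0.0, 0.3, 0.4, 0.4, 0.2, 0.2, 0.4, 0.4, 0.5, 0.5, 0.4, 0.2, 0.2, 0.3, 0.4, 0.3, 0.2, 0.3, 0.4, 0.4, 0.5, 0.4, 0.3, 0.2]
```

View pics/p4.png

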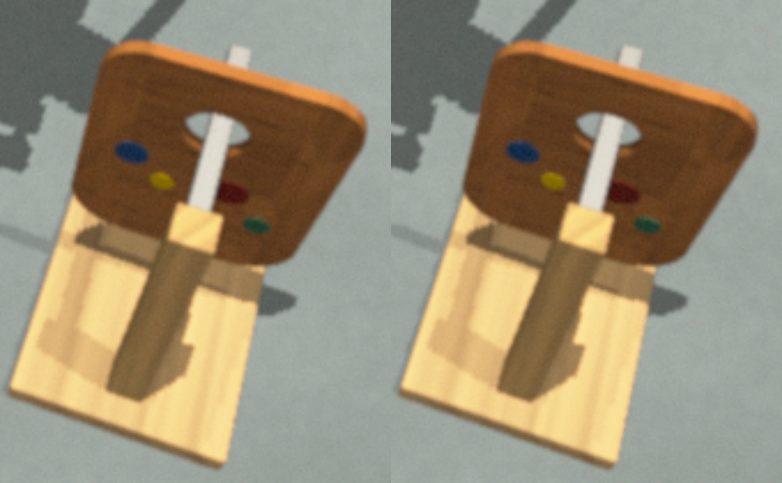

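The palette hangs on the peg through its hole, and the remaining motion is under a pixel (about 1 mm). The gripper is well clear, so I'll hand in.

```bash
python3 -c "
from bench import ticket
print(ticket.job_done())"
```

```text
the job is handed in; nothing more can be done
None
```

The palette hangs by its thumb hole on the stand's peg, with about 1 mm of swing left at the last look; both boards still stand in their slots, the gripper is clear, and I handed the job in at about 24.6 s (no verdict was returned).

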